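# Build the gift display on a chocolate stall

## Robot

A 6-joint arm with a two-finger parallel gripper is mounted at the origin on the work surface. World frame = base frame: x ahead of the robot, y to its left, z up, the work surface at z = 0. Lengths are in m, angles in rad, forces in N, time in s.
With the tool pointing down it reaches from about 0.35 to 0.975 m from the base axis. Payload 4.9 kg.
Tool frame: the origin (TCP) lies at the very end of the fingers, on their centre line; the grasp point (between the pads) lies 19 mm behind it; z points along the fingers, x is the direction in which the jaws open and shut, and the axes are right-handed (so a half turn about z gives the same grasp; the last joint's range is limited). The gripper opens to 85 mm and grips with 20 to 120 N. Pads are 22 mm wide; open, the fingers measure 114 mm over their backs; the gripper's body (76 mm by 85 mm) begins 54 mm behind the grasp point. The pads swing forward as they close: fully open they stand 13 mm farther back than shut.
Start: joints at [1.109, 0.053, 1.613, -0, 1.476, -0.119], TCP at [0.21, 0.589, 0.231] pointing down, gripper open.
Joint ranges: [-3.01, 3.01], [-1.01, 2.22], [0.06, 2.58], [-1.02, 4.17], [0.09, 2.62], [-3.14, 3.14]. Speed limits (rad/s): [2.57, 2.57, 3.14, 3.14, 3.14, 3.14].

## Interface

Orientations are given as a rotation vector (axis times angle).
In Python, from station import ctrl gives the robot as it stands.
- The arm moves only by the shell command python3 -m handwheel 'ROWS' [OPENING] [FORCE]. ROWS is a JSON object of lists of equal length, an entry for each row: "offset": the shift along the world's x, y, z in units of 40 mm (1.0 is 40 mm), a list of three; "roll": the turn about the world's z in units of 6 degrees (1.0 is 6 degrees). A call has exactly 10 rows; each row is the pose to reach, as a shift and turn from the pose commanded when the call began; what a row does not reach only later rows make up. A row lasts 1/10 s, in which the tool goes at most 50 mm and 8.59 degrees, less where a joint would pass 70% of its speed; a pose out of reach is approached as far as the arm can. A call with a gripper value outside its range is refused whole. OPENING is the finger opening in mm, from 0 to 85.4, set as the call begins (- or left out, the last holds). The fingers move at their own pace and stop on an object; FORCE is the grip in N (left out, the last holds). Time passes only in rows, so rows that repeat a pose let the fingers close, or fill a call up. It gives the time, the measured TCP pose, the force and the opening at its end, in the units of the state.
- ctrl.get_obs(): the state, without advancing time (a new reading comes with each control period).
- ctrl.get_image(name): name is "scene" or "top" or "wrist"; returns a dict with "img" (384x512x3 uint8, red, green, blue), "fx", "fy", "cx", "cy" (pixels), "k1" (the pictures are not rectified: a ray, as slopes to the right and down, at radius r is drawn at 1 + k1 r^2 times it, then the intrinsics apply), "T" (4x4, takes a point from camera to world coordinates). Camera axes: x right, y down, z forward; pixel columns grow to the right and rows downward; lengths in m; the calibration is good to about 2 mm. A picture is of the moment at which its call begins. There is no depth.
- ctrl.finish_job(): hands the job in, once; it reports no verdict.
The state is a dict: "t": time; "q": joint angles; "dq": joint speeds; "effort": joint torques, N m; "tool_pos": TCP position; "tool_rot": TCP orientation; "contact_force": force on the tool from outside, world axes, zero at the start; "wrist_torque": the same for the moment, N m; "opening": finger opening in m.
Only numpy, scipy, OpenCV 4.12 (cv2) and the standard library are available. Lean on these libraries where they do the work, as an engineer would, in place of code of your own. Each camera call takes 0.05 s, during which the arm holds its last target.

## Task

Set up the stall's gift display: pile the three brown cartons flat on the oblong wooden stand, largest at the bottom, then the middle one, smallest on top, each centred on what is beneath and with its long sides running along the stand's long sides; and pile the two round tins upright on the round wooden stand, the larger centred on the stand and the smaller centred on top of it. The two piles may be built in either order. Leave the tape roll, the jar and the card terminal where they are.

Things in the scene. Friction and masses are not known exactly. Their poses are not given: they have to be found in the camera images.
- large_carton: closed oblong gift carton, chocolate-brown card with a plain kraft-paper band across the middle of its lid, lying flat; the largest of three (120 mm long along its x, 62 mm wide along its y, 40 mm high). Same look as the other two cartons, told apart by size. Origin at the centre of its underside, z up. About 280 g. Rigid; take it from above across its width.
- medium_carton: closed oblong gift carton, chocolate-brown card with a plain kraft-paper band across the middle of its lid, lying flat; the middle one of three (92 mm long along its x, 50 mm wide along its y, 34 mm high). Same look as the other two cartons, told apart by size. Origin at the centre of its underside, z up. About 160 g. Rigid; take it from above across its width.
- small_carton: closed oblong gift carton, chocolate-brown card with a plain kraft-paper band across the middle of its lid, lying flat; the smallest of three (66 mm long along its x, 38 mm wide along its y, 30 mm high). Same look as the other two cartons, told apart by size. Origin at the centre of its underside, z up. About 80 g. Rigid; take it from above across its width.
- large_tin: closed round tin, plain brass-coloured metal with a flat press-on lid, standing upright; the larger of two (diameter 64 mm, height 40 mm). Same look as the other tin, told apart by size. Origin at the centre of its underside, z up. About 200 g. Rigid.
- small_tin: closed round tin, plain brass-coloured metal with a flat press-on lid, standing upright; the smaller of two (diameter 42 mm, height 32 mm). Same look as the other tin, told apart by size. Origin at the centre of its underside, z up. About 80 g. Rigid.
- oblong_stand: oblong display stand, a flat plain wooden block fixed to the table, to the robot's left or right: 160 mm long along its x, 100 mm wide along its y, 30 mm high. Origin at the centre of its underside, on the table (z = 0); its flat top is 30 mm above.
- round_stand: round display stand, a plain wooden disc fixed to the table on the other side: diameter 110 mm, 45 mm high. Origin at the centre of its underside, on the table (z = 0); its flat top is 45 mm above.
- tape_roll: bystander: roll of parcel tape lying flat, a cardboard-brown ring of outer diameter 80 mm, hole 54 mm, 24 mm high, loose among the cartons and tins. Origin at the centre of its underside.
- sample_jar: bystander: closed amber glass jar with a steel cap, diameter 64 mm, 75 mm high, standing loose beyond the cartons and tins. Origin at the centre of its underside.
- card_terminal: bystander: black card payment terminal lying flat, 150 mm along its x, 76 mm along its y, 24 mm high, loose, beyond the cartons and tins. Origin at the centre of its underside.
Not all that is in view belongs to the job. Leave any blue look-alike of the small_tin alone. What is shaped like the large_tin but pink or purple is not meant.

How it is judged:
At the end, for the whole second after the job is handed in: Oblong stand, bottom up: large, medium, small carton, flat; round stand: large tin, small tin, upright. Bottom ones centred within 15 mm, upper ones on the one beneath within 12 mm; heights within 6 mm; cartons within 0.21 rad of the stand's long axis; lean under 0.1 rad; all at rest (horizontal distance between large_carton and oblong_stand below 0.015 m and z of large_carton in the frame of oblong_stand between 0.024 and 0.036 m and angle between each of large_carton, medium_carton, small_carton, large_tin, small_tin's own z axis and vertical below 0.1 rad and linear speed of each of large_carton, medium_carton, small_carton, large_tin, small_tin below 0.02 m/s and angular speed of each of large_carton, medium_carton, small_carton, large_tin, small_tin below 0.2 rad/s and angle between the x axis of each of large_carton, medium_carton, small_carton and the x axis of oblong_stand, either way round below 0.21 rad and horizontal distance between medium_carton and large_carton below 0.012 m and z of medium_carton in the frame of large_carton between 0.034 and 0.046 m and horizontal distance between small_carton and medium_carton below 0.012 m and z of small_carton in the frame of medium_carton between 0.028 and 0.04 m and horizontal distance between large_tin and round_stand below 0.015 m and z of large_tin in the frame of round_stand between 0.039 and 0.051 m and horizontal distance between small_tin and large_tin below 0.012 m and z of small_tin in the frame of large_tin between 0.034 and 0.046 m); the robot touches nothing.
It fails at once if the tape roll is pushed away from its place (more than 25 mm) (distance of tape_roll from where it was at the start of the episode above 0.025 m).
It fails at once if the sample jar is pushed away from its place (more than 25 mm) (distance of sample_jar from where it was at the start of the episode above 0.025 m).
It fails at once if the card terminal is pushed away from its place (more than 25 mm) (distance of card_terminal from where it was at the start of the episode above 0.025 m).
It also fails if it takes over 138 s, if anything falls off the work surface, if the arm or the gripper's body presses on something with over 40 N, if the wrist force passes 120 N, or if a joint passes its speed limit or range.

## Working session

There is one attempt and no reset: what is moved stays moved. The work goes in short steps, Python scripts to look and compute and a shell command to move; the robot and the scene stay as the last step left them, time stands still between calls to the robot, and variables do not carry over. Pictures are saved under pics/ and viewed, and the job is handed in when it is done.

```bash
ls; mkdir -p pics; python3 - <<'E'
from station import ctrl
import cv2
o=ctrl.get_obs(); print(o)
for n in ["scene","top"]:
    d=ctrl.get_image(n); cv2.imwrite(f"pics/{n}0.png",cv2.resize(d["img"][:,:,::-1],None,fx=1.5,fy=1.5))
    print(n,d["fx"],d["fy"],d["cx"],d["cy"],d["k1"],d["T"].round(3).tolist() if hasattr(d["T"],'round') else d["T"])
E
```

```text
pics
{'t': 0.0, 'q': array([ 1.10902072e+00,  5.33424830e-02,  1.61430781e+00, -9.39375047e-06,
        1.47599385e+00, -1.19005099e-01]), 'dq': array([-2.21776157e-04, -5.66064283e-04,  8.34494171e-04, -9.06213791e-05,
        2.81612012e-03, -3.79920978e-04]), 'effort': array([ 5.50229543e-04, -3.93697286e+01, -3.70171773e+01, -2.33061082e-04,
        7.05918777e-03,  3.35082788e-06]), 'tool_pos': array([0.2097846 , 0.58807437, 0.23006368]), 'tool_rot': array([ 2.56695227,  1.80946913, -0.0028278 ]), 'contact_force': array([-0.42032448,  0.56728754,  0.77108626]), 'wrist_torque': array([ 0.07098714, -0.04481132, -0.04050055]), 'opening': 0.08555791703579549}
scene 388.8722831102013 388.8722831102013 252.73197982075786 190.920205842963 -0.12761835113462497 [[-0.846, 0.34, -0.41, 1.032], [0.533, 0.537, -0.654, 0.657], [-0.003, -0.772, -0.636, 0.685], [0.0, 0.0, 0.0, 1.0]]
top 360.40160137331713 360.40160137331713 256.64349054144196 190.05664059416617 -0.09236399076951625 [[-0.013, -0.992, 0.129, 0.491], [-1.0, 0.016, 0.02, -0.01], [-0.022, -0.129, -0.991, 0.994], [0.0, 0.0, 0.0, 1.0]]
```

View pics/scene0.png

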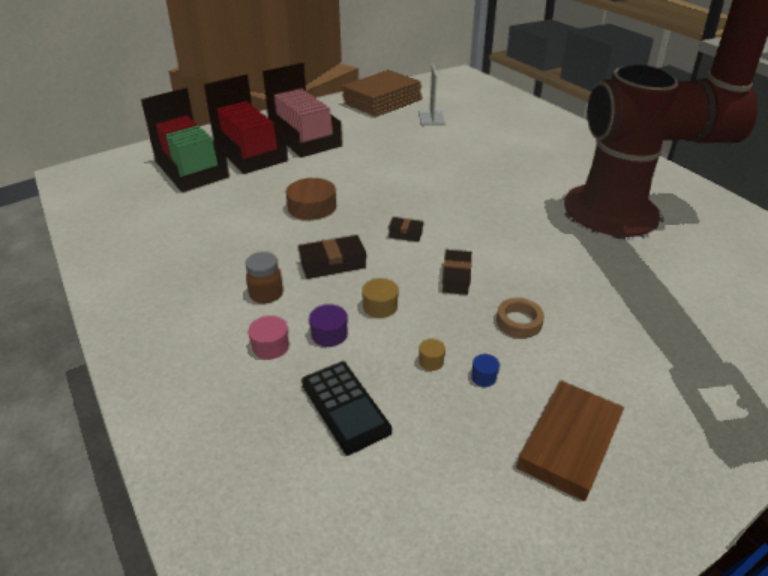

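View pics/top0.png

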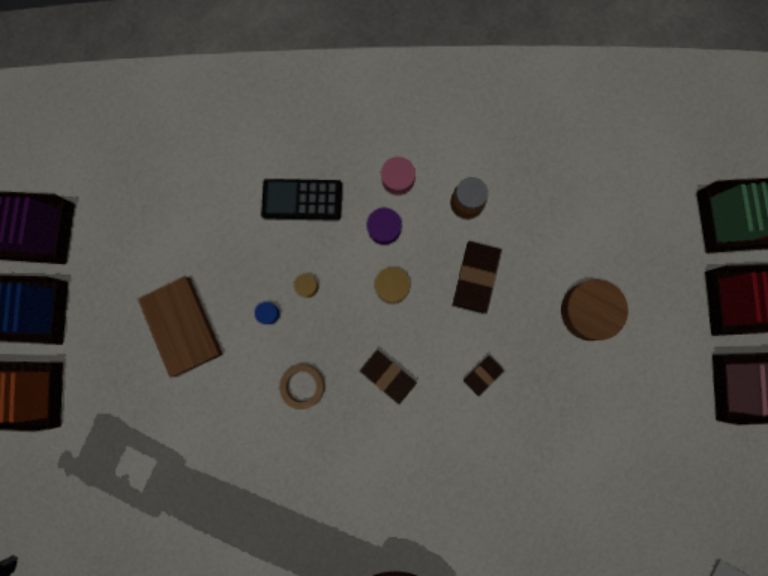

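Candidates (top view, 768-wide picture):
- **Tins:** brass at (392,285) and (305,285), purple at (384,226), pink at (398,174), blue at (266,313). The two brass ones fit the description: (392,285) is the larger, (305,285) the smaller.
- **Cartons:** (477,277) is large, (388,376) medium and (484,375) small.

Next I'll confirm this in an enlarged crop and check the masks.

```bash
cat > h.py <<'E'
import numpy as np, cv2
from scipy.optimize import minimize
from station import ctrl
DIM=dict(large_carton=(.12,.062,.04),medium_carton=(.092,.05,.034),small_carton=(.066,.038,.03),
 large_tin=(.064,.04),small_tin=(.042,.032),oblong=(.16,.10,.03),round=(.11,.045),tape=(.08,.024))
def pts(name,x,y,z,yaw):
    d=DIM[name]
    if len(d)==3:
        p=np.array([[a*d[0]/2,b*d[1]/2] for a,b in((-1,-1),(1,-1),(1,1),(-1,1))]); h=d[2]
    else:
        a=np.linspace(0,2*np.pi,49)[:-1]; p=d[0]/2*np.c_[np.cos(a),np.sin(a)]; h=d[1]
    c,s=np.cos(yaw),np.sin(yaw); p=p@np.array([[c,s],[-s,c]])+[x,y]
    return np.r_[np.c_[p,np.full(len(p),z)],np.c_[p,np.full(len(p),z+h)]]
def proj(c,P):
    T=np.linalg.inv(np.array(c["T"])); K=np.array([[c["fx"],0,c["cx"]],[0,c["fy"],c["cy"]],[0,0,1.]])
    return cv2.projectPoints(np.asarray(P,float),cv2.Rodrigues(T[:3,:3])[0],T[:3,3],K,np.array([c["k1"],0,0,0.]))[0].reshape(-1,2)
def back(c,uv,z):
    K=np.array([[c["fx"],0,c["cx"]],[0,c["fy"],c["cy"]],[0,0,1.]])
    r=cv2.undistortPoints(np.array([[uv]],float),K,np.array([c["k1"],0,0,0.]))[0,0]
    T=np.array(c["T"]); d=T[:3,:3]@[r[0],r[1],1]; o=T[:3,3]; return o+d*(z-o[2])/d[2]
def mask(c):
    "chroma / darkness vs. table"
    hsv=cv2.cvtColor(c["img"],cv2.COLOR_RGB2HSV); 
    m=((hsv[...,1]>75)|(hsv[...,2]<38)).astype(np.uint8)
    return cv2.morphologyEx(m,cv2.MORPH_CLOSE,np.ones((3,3)))
def comp(m,uv):
    n,l,st,ce=cv2.connectedComponentsWithStats(m,connectivity=4)
    u,v=map(int,uv); w=l[v-3:v+4,u-3:u+4]; w=w[w>0]
    return (l==np.bincount(w).argmax()).astype(np.uint8)
S=8
def hull(c,P):
    return cv2.convexHull(proj(c,P).astype(np.float32))
def fit(name,views,z,x0):
    """views: list of (cam,mask)"""
    data=[]
    for c,m in views:
        ys,xs=np.nonzero(m); b=(max(xs.min()-12,0),max(ys.min()-12,0),xs.max()+13,ys.max()+13)
        big=cv2.resize(m[b[1]:b[3],b[0]:b[2]]*255,None,fx=S,fy=S,interpolation=cv2.INTER_LINEAR)>127
        data.append((c,b,big))
    def cost(p):
        yaw=p[2] if len(p)>2 else 0; t=0
        for c,b,big in data:
            h=(hull(c,pts(name,p[0],p[1],z,yaw)).reshape(-1,2)+.5-[b[0],b[1]])*S
            r=np.zeros(big.shape,np.uint8); cv2.fillConvexPoly(r,np.round(h*16).astype(np.int32),1,shift=4)
            t+=1-(big&(r>0)).sum()/(big|(r>0)).sum()
        return t/len(data)
    n=len(x0); sim=np.vstack([x0]+[np.array(x0)+d for d in np.diag([.01,.01,.2][:n])])
    r=minimize(cost,x0,method="Nelder-Mead",options=dict(initial_simplex=sim,xatol=1e-4,fatol=1e-4))
    return r.x,r.fun
E
python3 - <<'E'
from h import *
d={n:ctrl.get_image(n) for n in("top","scene")}
np.save("d0.npy",d,allow_pickle=True)
t=d["top"]; im=t["img"][90:290,80:430,::-1]; m=mask(t)[90:290,80:430]
a=cv2.resize(im,None,fx=2.2,fy=2.2); cv2.imwrite("pics/crop.png",np.clip(a*1.6,0,255).astype(np.uint8))
m2=mask(d["scene"])
cv2.imwrite("pics/masks.png",np.hstack([cv2.resize(m*255,(400,228)),cv2.resize(m2*255,(304,228))]))
E
```

```text
(no output)
```

View pics/crop.png

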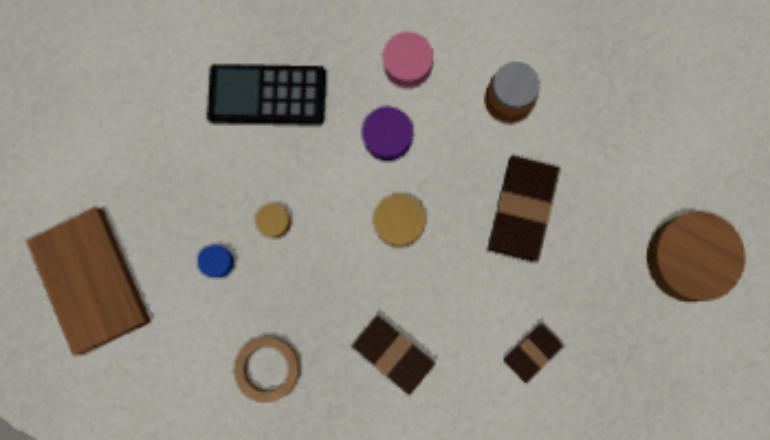

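View pics/masks.png

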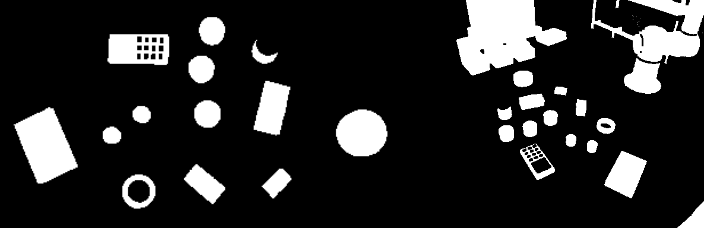

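The crop confirms the brass tins at crop (400,219), larger, and (273,219), smaller. The cartons are at (524,208) L, (393,353) M and (534,351) S. The masks are clean, so I'll fit poses.

```bash
python3 - <<'E'
from h import *
d=np.load("d0.npy",allow_pickle=True).item()
px=dict(large_carton=(477,277),medium_carton=(388,376),small_carton=(484,375),large_tin=(392,285),small_tin=(305,285),oblong=(180,327),round=(595,310),tape=(302,366))
ov={n:d[n]["img"].copy() for n in d}
M={n:mask(d[n]) for n in d}
for k,p in px.items():
    p=np.array(p)/1.5
    h=DIM[k][-1]; x0=back(d["top"],p,h)[:2]
    m=comp(M["top"],p)
    if k=="tape": m=cv2.morphologyEx(m,cv2.MORPH_CLOSE,np.ones((41,41)));x0=x0-[.03,0]
    sp=proj(d["scene"],[[x0[0],x0[1],h]])[0]; 
    ms=comp(M["scene"],sp) if k!="tape" else None
    ini=list(x0)
    outs=[]
    vs={"top":[(d["top"],m)]}
    if ms is not None: vs["scene"]=[(d["scene"],ms)]; vs["both"]=vs["top"]+vs["scene"]
    for vn,v in vs.items():
        best=None
        for y0 in ([0,.5,1.,1.5,2.,2.6] if len(DIM[k])==3 else [None]):
            r=fit(k,v,0,ini+([] if y0 is None else [y0]))
            if best is None or r[1]<best[1]: best=r
        outs.append((vn,best[0].round(4).tolist(),round(best[1],3)))
    print(k,outs)
E
```

```text
large_carton [('top', [0.6303, -0.1556, -0.2775], np.float64(0.084)), ('scene', [0.6311, -0.1552, 2.7598], np.float64(0.127)), ('both', [0.6304, -0.1558, -0.2887], np.float64(0.111))]
medium_carton [('top', [0.4548, 0.0078, 0.8615], np.float64(0.078)), ('scene', [0.4536, 0.004, 0.8727], np.float64(0.159)), ('both', [0.455, 0.0069, 0.8525], np.float64(0.124))]
small_carton [('top', [0.4534, -0.162, -0.8063], np.float64(0.134)), ('scene', [0.4528, -0.1646, 2.5016], np.float64(0.212)), ('both', [0.4538, -0.1625, -0.7343], np.float64(0.183))]
large_tin [('top', [0.6182, -0.0021], np.float64(0.062)), ('scene', [0.6181, -0.0033], np.float64(0.072)), ('both', [0.6181, -0.0025], np.float64(0.069))]
small_tin [('top', [0.6208, 0.1561], np.float64(0.121)), ('scene', [0.6207, 0.154], np.float64(0.084)), ('both', [0.6209, 0.1554], np.float64(0.108))]
oblong [('top', [0.5485, 0.3918, 3.5867], np.float64(0.049)), ('scene', [0.5481, 0.3904, 0.4317], np.float64(0.025)), ('both', [0.5483, 0.3906, 0.4324], np.float64(0.039))]
round [('top', [0.5667, -0.3674], np.float64(0.045)), ('scene', [0.5684, -0.3681], np.float64(0.063)), ('both', [0.5672, -0.3682], np.float64(0.056))]
tape [('top', [0.4379, 0.1628], np.float64(0.07))]
```

Both views agree to about 2 mm, so on to the large carton. The jaw axis is now at 1.23 rad and needs to be 1.29. Shift is (+10.5, -18.6, -2.0) units, done in two calls.

```bash
cat > g.py <<'E'
# usage: g.py x y z jawyaw(or -) -> shift in units from measured pose
import sys,numpy as np
from scipy.spatial.transform import Rotation as R
from station import ctrl
o=ctrl.get_obs(); p=np.array(o["tool_pos"]); X=R.from_rotvec(o["tool_rot"]).as_matrix()
yaw=np.arctan2(X[1,0],X[0,0])
print("t",round(o["t"],2),"pos",p.round(4),"jaw",round(yaw,3),"tilt z",X[:,2].round(3),"open",round(o["opening"],4),"F",np.round(o["contact_force"],1),"q",np.round(o["q"],2))
if len(sys.argv)>1:
    t=np.array(list(map(float,sys.argv[1:4])))
    print("units",((t-p)/.04).round(2))
    if len(sys.argv)>4 and sys.argv[4]!='-':
        d=(float(sys.argv[4])-yaw+np.pi/2)%np.pi-np.pi/2; print("roll",round(np.degrees(d)/6,2))
E
python3 -m handwheel '{"offset":[[0.3,-0.5,0],[0.8,-1.4,0],[1.4,-2.4,0],[2,-3.4,0],[2.6,-4.5,0],[3.2,-5.5,0],[3.8,-6.5,0],[4.3,-7.5,0],[4.8,-8.4,0],[5.25,-9.3,0]],"roll":[0,0,0,0,0,0,0,0,0,0]}' 85
python3 -m handwheel '{"offset":[[0.6,-1,0],[1.2,-2,-0.2],[1.8,-3,-0.5],[2.4,-4.1,-0.8],[3,-5.2,-1],[3.6,-6.3,-1.3],[4.2,-7.4,-1.6],[4.7,-8.4,-1.8],[5.1,-9,-2],[5.25,-9.3,-2]],"roll":[0.1,0.2,0.3,0.4,0.5,0.6,0.6,0.6,0.6,0.6]}'
python3 g.py 0.6304 -0.1557 0.006 1.289
```

```text
t: 1.2
tool_pos: [0.4206, 0.2149, 0.2313]
tool_rot: [2.568, 1.81, 0.001]
contact_force: [0.9, 0.0, -0.2]
opening: 0.0849
t: 2.2
tool_pos: [0.6299, -0.1576, 0.1492]
tool_rot: [-2.51, -1.885, 0.003]
contact_force: [-0.4, -0.1, -0.5]
opening: 0.0852
t 2.2 pos [ 0.6299 -0.1576  0.1492] jaw 1.288 tilt z [-0.003  0.001 -1.   ] open 0.0852 F [-0.4 -0.1 -0.5] q [-0.36  0.17  1.62 -0.    1.35 -1.65]
units [ 0.01  0.05 -3.58]
roll 0.01
```

```bash
python3 - <<'E'
from h import *
d=ctrl.get_image("wrist"); im=d["img"][:,:,::-1].copy()
P=pts("large_carton",.6304,-.1557,0,-.282)
for p in proj(d,P[4:]): cv2.circle(im,tuple(int(v) for v in p),3,(0,255,0),-1)
cv2.imwrite("pics/w1.png",im)
E
```

```text
(no output)
```

View pics/w1.png

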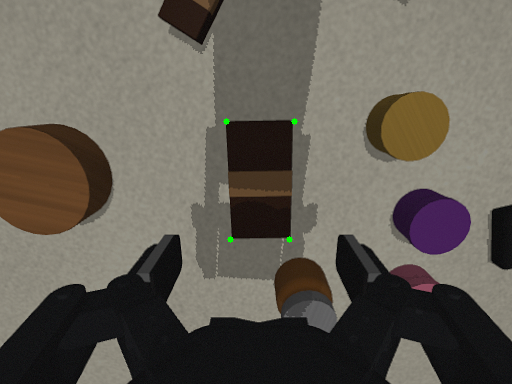

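The wrist view shows the fitted corners (226,122)…(289,240) lying exactly on the lid, and the fingers straddle the carton. The jar sits below at (305,300). I'll check the camera's clearance to the jar before going down.

```bash
python3 - <<'E'
from h import *
d=ctrl.get_image("wrist"); print("cam",d["T"][:3,3].round(3)); t=np.load("d0.npy",allow_pickle=True).item()["top"]
print("jar",back(t,(472/1.5,192/1.5),.075).round(3))
E
python3 -m handwheel '{"offset":[[0,0.05,-0.2],[0,0.05,-0.6],[0,0.05,-1.1],[0,0.05,-1.6],[0,0.05,-2.1],[0,0.05,-2.6],[0,0.05,-3],[0,0.05,-3.3],[0,0.05,-3.5],[0,0.05,-3.58]],"roll":[0,0,0,0,0,0,0,0,0,0]}' 
python3 -m handwheel '{"offset":[[0,0,0],[0,0,0],[0,0,0],[0,0,0],[0,0,0],[0,0,0],[0,0,0],[0,0,0],[0,0,0],[0,0,0]],"roll":[0,0,0,0,0,0,0,0,0,0]}' 40 40
python3 g.py
```

```text
cam [ 0.559 -0.137  0.293]
jar [ 0.773 -0.146  0.075]
t: 3.3
tool_pos: [0.6297, -0.153, 0.0072]
tool_rot: [-2.509, -1.89, 0.001]
contact_force: [0.5, -0.8, -0.2]
opening: 0.085
t: 4.3
tool_pos: [0.6309, -0.1538, 0.0092]
tool_rot: [2.508, 1.889, 0.001]
contact_force: [0.7, -0.9, 5.9]
opening: 0.0615
t 4.3 pos [ 0.6309 -0.1538  0.0092] jaw 1.291 tilt z [ 0.002 -0.001 -1.   ] open 0.0615 F [ 0.7 -0.9  5.9] q [-0.35  0.33  1.69 -0.    1.12 -1.64]
```

```bash

python3 -m handwheel '{"offset":[[0,0,0.1],[0,0,0.4],[0,0,0.9],[0,0,1.4],[0,0,1.9],[0,0.1,2.4],[0,0.4,2.8],[-0.1,0.9,3],[-0.2,1.5,3],[-0.3,2.1,3]],"roll":[0,0,0,0,0,0,0,0.2,0.5,0.9]}' 
python3 -m handwheel '{"offset":[[-0.1,0.8,0],[-0.3,1.7,0],[-0.5,2.7,0],[-0.7,3.7,0],[-0.9,4.7,0],[-1.1,5.7,0],[-1.2,6.7,0],[-1.3,7.6,0],[-1.4,8.5,0],[-1.5,9.3,0]],"roll":[0.4,0.9,1.5,2.1,2.7,3.3,3.9,4.5,5,5.4]}' 
python3 -m handwheel '{"offset":[[-0.1,0.7,0],[-0.15,1.3,0],[-0.2,1.8,0],[-0.23,2,0],[-0.25,2.1,0],[-0.25,2.15,0],[-0.25,2.15,0],[-0.25,2.15,0],[-0.25,2.15,0],[-0.25,2.15,0]],"roll":[0.3,0.45,0.54,0.54,0.54,0.54,0.54,0.54,0.54,0.54]}' 
python3 g.py 0.5483 .391 .040 2.007
python3 - <<'E'
from h import *
d=ctrl.get_image("wrist"); im=d["img"][:,:,::-1].copy()
for n,P in (("c",pts("large_carton",.5483,.391,.119,.436)),("s",pts("oblong",.5483,.391,0,.436))):
    for p in proj(d,P[4:]): cv2.circle(im,tuple(int(v) for v in p),3,(0,255,0),-1)
cv2.imwrite("pics/w2.png",im)
E
```

```text
t: 5.3
tool_pos: [0.617, -0.067, 0.1277]
tool_rot: [-2.414, -2.008, 0.001]
contact_force: [0.0, 0.4, -3.9]
opening: 0.0613
t: 6.3
tool_pos: [0.5555, 0.3053, 0.127]
tool_rot: [-1.755, -2.603, 0.003]
contact_force: [-0.0, -0.1, -3.9]
opening: 0.0616
t: 7.3
tool_pos: [0.5483, 0.3881, 0.1282]
tool_rot: [1.689, 2.649, -0.0]
contact_force: [-0.7, -0.1, -3.0]
opening: 0.0613
t 7.3 pos [0.5483 0.3881 0.1282] jaw 2.006 tilt z [ 0. -0. -1.] open 0.0613 F [-0.7 -0.1 -3. ] q [ 0.51  0.24  1.58 -0.    1.32 -1.5 ]
units [ 0.    0.07 -2.2 ]
roll 0.01
```

View pics/w2.png

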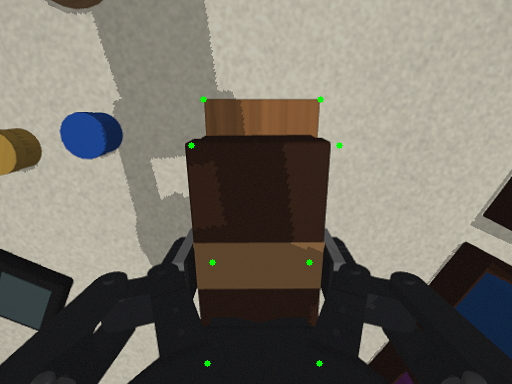

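The carton is held square and centred: the stand's far corners match the fit at (204,99) and (320,99). Lowering and releasing.

```bash

python3 -m handwheel '{"offset":[[0,0.07,-0.2],[0,0.07,-0.5],[0,0.07,-0.9],[0,0.07,-1.3],[0,0.07,-1.6],[0,0.07,-1.85],[0,0.07,-2.05],[0,0.07,-2.15],[0,0.07,-2.2],[0,0.07,-2.2]],"roll":[0,0,0,0,0,0,0,0,0,0]}' 
python3 g.py
```

```text
t: 8.35
tool_pos: [0.5483, 0.3916, 0.0404]
tool_rot: [1.688, 2.649, 0.001]
contact_force: [-0.1, 0.3, -1.9]
opening: 0.0615
t 8.35 pos [0.5483 0.3916 0.0404] jaw 2.007 tilt z [ 0.  0. -1.] open 0.0615 F [-0.1  0.3 -1.9] q [ 0.51  0.34  1.62  0.    1.18 -1.5 ]
```

Next: down 1 mm, release, and rise to z≈0.2, then on to the medium carton.

```bash

python3 -m handwheel '{"offset":[[0,0,-0.03],[0,0,-0.03],[0,0,-0.03],[0,0,-0.03],[0,0,-0.03],[0,0,-0.03],[0,0,-0.03],[0,0,-0.03],[0,0,-0.03],[0,0,-0.03]],"roll":[0,0,0,0,0,0,0,0,0,0]}' 82
python3 -m handwheel '{"offset":[[0,0,0.1],[0,0,0.4],[0,0,0.9],[0,0,1.4],[0,0,1.9],[0,0,2.4],[0,0,2.9],[0,-0.3,3.2],[0,-0.8,3.4],[0,-1.4,3.4]],"roll":[0,0,0,0,0,0,0,0,0,0]}' 
python3 g.py .4548 .0075 .15 2.43
```

```text
t: 9.35
tool_pos: [0.5481, 0.3914, 0.0389]
tool_rot: [-1.688, -2.65, 0.0]
contact_force: [0.2, 0.2, 0.4]
opening: 0.0822
t: 10.35
tool_pos: [0.5488, 0.3349, 0.1774]
tool_rot: [1.686, 2.649, 0.004]
contact_force: [1.1, 0.4, -0.8]
opening: 0.0823
t 10.35 pos [0.5488 0.3349 0.1774] jaw 2.008 tilt z [ 0.003  0.001 -1.   ] open 0.0823 F [ 1.1  0.4 -0.8] q [ 0.43  0.13  1.62 -0.    1.39 -1.58]
units [-2.35 -8.19 -0.69]
roll 4.03
```

```bash

python3 -m handwheel '{"offset":[[-0.3,-0.9,0],[-0.6,-1.9,0],[-0.9,-2.9,-0.1],[-1.2,-3.9,-0.2],[-1.5,-4.9,-0.3],[-1.8,-5.9,-0.4],[-2,-6.8,-0.5],[-2.2,-7.5,-0.6],[-2.3,-8,-0.7],[-2.35,-8.19,-0.7]],"roll":[0.4,0.8,1.2,1.6,2,2.5,3,3.5,4,4.03]}' 70
python3 - <<'E'
from h import *
d=ctrl.get_image("wrist"); im=d["img"][:,:,::-1].copy()
for p in proj(d,pts("medium_carton",.4548,.0075,0,.86)[4:]): cv2.circle(im,tuple(int(v) for v in p),3,(0,255,0),-1)
cv2.imwrite("pics/w3.png",im)
d=np.array(0)
t=ctrl.get_image("top");s=ctrl.get_image("scene")
np.save("d1.npy",{"top":t,"scene":s},allow_pickle=True)
for c,n in((t,"t"),(s,"s")):
    x=c["img"][:,:,::-1].copy()
    cv2.imwrite(f"pics/{n}3.png",cv2.resize(x,None,fx=1.5,fy=1.5))
    for yw in (.436,):
        uv=proj(c,[[.5483,.391,.07]])[0]; m=comp(mask(c),uv); 
E
python3 g.py .4548 .0075 .010 2.43
```

```text
t: 11.35
tool_pos: [0.453, 0.006, 0.1465]
tool_rot: [-1.099, -2.942, 0.001]
contact_force: [-0.3, -0.1, 0.3]
opening: 0.0702
t 11.5 pos [0.4541 0.0077 0.1473] jaw 2.427 tilt z [ 0.001  0.    -1.   ] open 0.07 F [0.1 0.9 0.3] q [-0.15 -0.31  2.08  0.    1.37 -2.57]
units [ 0.02 -0.01 -3.43]
roll 0.03
```

View pics/w3.png

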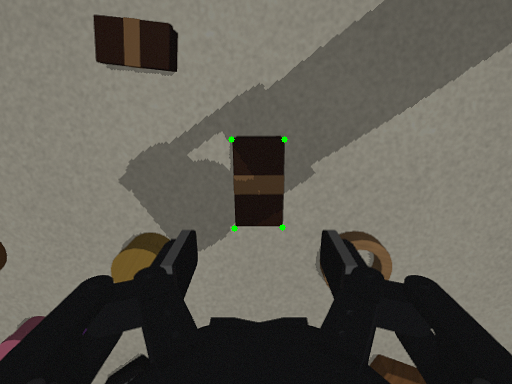

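View pics/t3.png

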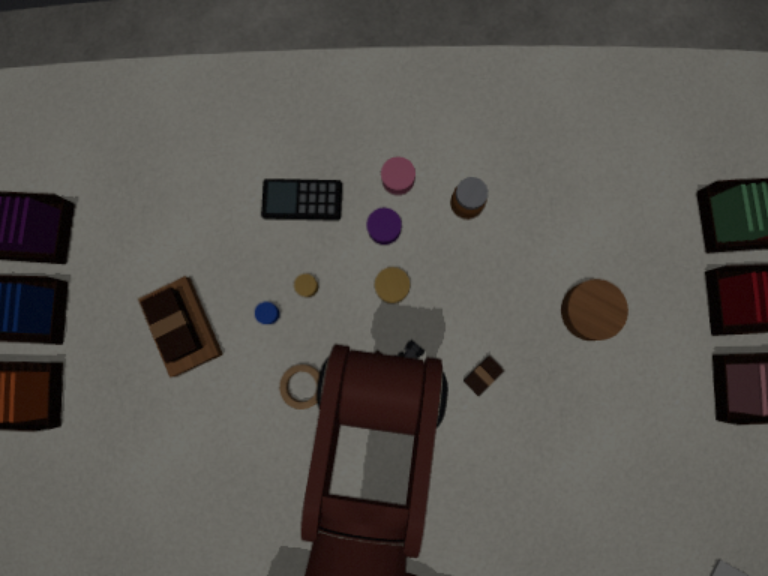

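The wrist view shows M's lid corners (232,139)…(282,227) on the prediction, though the lower edge is ~2 px off. The top view shows L on the stand. I'll check L against its prediction, then go down.

```bash
python3 - <<'E'
from h import *
d=np.load("d1.npy",allow_pickle=True).item(); o=[]
for n,(u,v) in (("top",(120,217)),("scene",(380,283))):
    c=d[n]; im=c["img"][:,:,::-1].copy(); k=5; r=38
    x=cv2.resize(im[v-r:v+r,u-r:u+r],None,fx=k,fy=k); x=np.clip(x*1.6,0,255).astype(np.uint8)
    for nm,z in(("oblong",0),("large_carton",.03)):
        q=((proj(c,pts(nm,.5483,.391,z,.436)[4:])+.5-[u-r,v-r])*k).astype(int)
        cv2.polylines(x,[q.reshape(-1,1,2)],True,(0,255,0),1)
    o.append(x)
cv2.imwrite("pics/chk1.png",np.hstack(o))
E
python3 -m handwheel '{"offset":[[0.02,0,-0.2],[0.02,0,-0.6],[0.02,0,-1.1],[0.02,0,-1.6],[0.02,0,-2.1],[0.02,0,-2.6],[0.02,0,-3],[0.02,0,-3.25],[0.02,0,-3.4],[0.02,0,-3.43]],"roll":[0,0,0,0,0,0,0,0,0,0]}' 
python3 -m handwheel '{"offset":[[0,0,0],[0,0,0],[0,0,0],[0,0,0],[0,0,0],[0,0,0],[0,0,0],[0,0,0],[0,0,0],[0,0,0]],"roll":[0,0,0,0,0,0,0,0,0,0]}' 30 40
python3 g.py
```

```text
t: 12.5
tool_pos: [0.4546, 0.0083, 0.0091]
tool_rot: [-1.094, -2.944, 0.0]
contact_force: [-0.3, -0.4, 0.3]
opening: 0.0702
t: 13.5
tool_pos: [0.4557, 0.0077, 0.0106]
tool_rot: [1.095, 2.943, 0.001]
contact_force: [-0.3, 0.8, 5.5]
opening: 0.049
t 13.5 pos [0.4557 0.0077 0.0106] jaw 2.429 tilt z [ 0.002 -0.    -1.   ] open 0.049 F [-0.3  0.8  5.5] q [-0.15 -0.1   2.16  0.    1.08 -2.58]
```

View pics/chk1.png

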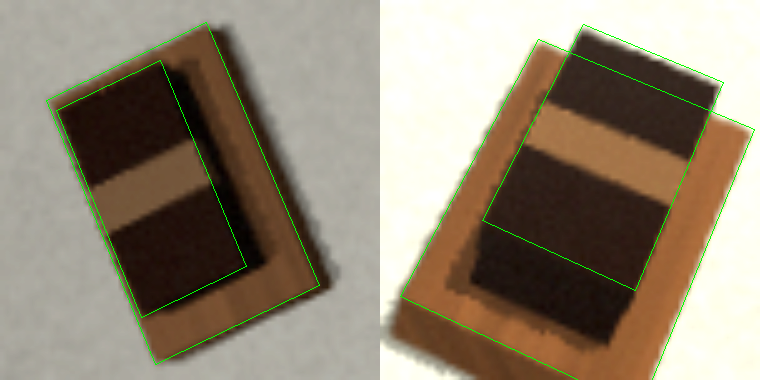

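L sits on the green prediction in both views (within ~1–2 mm), and M is gripped at 49 mm. Now lift and carry M.

```bash

python3 -m handwheel '{"offset":[[0,0,0.1],[0,0,0.4],[0,0,0.9],[0,0,1.4],[0,0,1.9],[0,0.1,2.4],[0.1,0.4,2.9],[0.2,0.8,3.3],[0.3,1.3,3.5],[0.4,1.9,3.5]],"roll":[0,0,0,0,0,0,0,-0.2,-0.5,-0.8]}' 
python3 -m handwheel '{"offset":[[0.2,0.8,0],[0.4,1.7,0],[0.6,2.6,0],[0.8,3.5,0],[1,4.4,0],[1.2,5.3,0],[1.5,6.2,0],[1.7,7,0],[1.85,7.5,0],[1.92,7.68,0]],"roll":[-0.4,-0.8,-1.2,-1.6,-2,-2.4,-2.8,-3.1,-3.23,-3.23]}' 
python3 g.py 0.5483 .391 .082 2.007
python3 - <<'E'
from h import *
d=ctrl.get_image("wrist"); im=d["img"][:,:,::-1].copy()
for P in (pts("large_carton",.5483,.391,.03,.436),pts("oblong",.5483,.391,0,.436)):
    for p in proj(d,P[4:]): cv2.circle(im,tuple(int(v) for v in p),3,(0,255,0),-1)
P=pts("medium_carton",.5483,.391,ctrl.get_obs()["tool_pos"][2]-.0106,.436)
for p in proj(d,P): cv2.circle(im,tuple(int(v) for v in p),3,(0,0,255),-1)
cv2.imwrite("pics/w4.png",im)
E
python3 g.py 0.5483 .391 .082 2.007
```

```text
t: 14.5
tool_pos: [0.4717, 0.0842, 0.1519]
tool_rot: [1.22, 2.892, 0.002]
contact_force: [0.4, 1.0, -2.1]
opening: 0.0487
t: 15.5
tool_pos: [0.5473, 0.3926, 0.1495]
tool_rot: [-1.685, -2.651, 0.001]
contact_force: [0.6, 0.2, -1.5]
opening: 0.0487
t 15.5 pos [0.5473 0.3926 0.1495] jaw 2.009 tilt z [-0.001 -0.    -1.   ] open 0.0487 F [ 0.6  0.2 -1.5] q [ 0.51  0.22  1.56  0.    1.35 -1.5 ]
units [ 0.02 -0.04 -1.69]
roll -0.02
t 15.55 pos [0.5476 0.3924 0.1495] jaw 2.009 tilt z [-0.  0. -1.] open 0.0488 F [-0.8 -0.  -0.7] q [ 0.51  0.22  1.56  0.    1.35 -1.5 ]
units [ 0.02 -0.04 -1.69]
roll -0.02
```

View pics/w4.png

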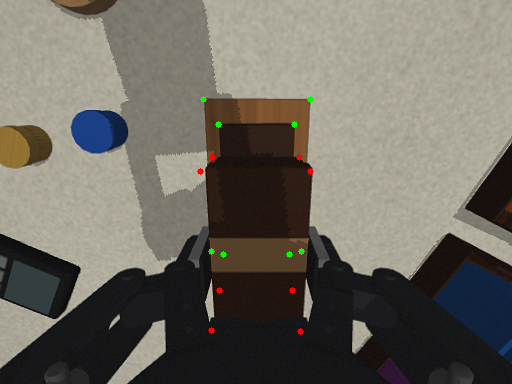

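M's far lid edge is at (206..312,162) against a predicted row of 171, so it sits a few mm off lengthwise in the grip. Back-projecting to get the correction.

```bash
python3 - <<'E'
from h import *
c=ctrl.get_image("wrist"); cv2.imwrite("pics/w5.png",cv2.resize(c["img"][130:210,180:340,::-1],None,fx=4.5,fy=4.5))
p=ctrl.get_obs()["tool_pos"]; z=p[2]-.0106+.034
a=np.mean([back(c,(206,164),z),back(c,(312,164),z)],0)
print((a-p)[:2], "axis", np.cos(.436),np.sin(.436), "along",(a-p)[:2]@[np.cos(.436),np.sin(.436)],"across",(a-p)[:2]@[-np.sin(.436),np.cos(.436)])
E
```

```text
[-0.04437972 -0.01976145] axis 0.9064481785332217 0.42231706055261925 along -0.0485735142526901 across 0.0008295873657736258
```

View pics/w5.png

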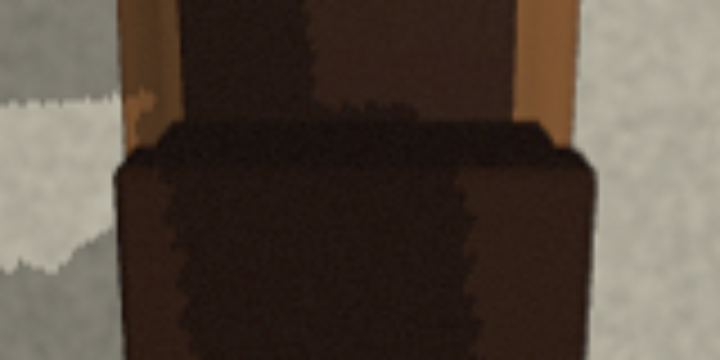

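The enlarged view puts the edge at row ≈167, so the error is only ~1–2 mm along −x. I'll place with a +1 mm correction.

```bash

python3 -m handwheel '{"offset":[[0.04,-0.03,-0.2],[0.04,-0.03,-0.5],[0.04,-0.03,-0.8],[0.04,-0.03,-1.1],[0.04,-0.03,-1.3],[0.04,-0.03,-1.5],[0.04,-0.03,-1.6],[0.04,-0.03,-1.67],[0.04,-0.03,-1.7],[0.04,-0.03,-1.7]],"roll":[0,0,0,0,0,0,0,0,0,0]}' 
python3 g.py
```

```text
t: 16.6
tool_pos: [0.5494, 0.39, 0.082]
tool_rot: [1.688, 2.649, 0.001]
contact_force: [-0.3, 1.0, -1.5]
opening: 0.0492
t 16.6 pos [0.5494 0.39   0.082 ] jaw 2.007 tilt z [ 0.  0. -1.] open 0.0492 F [-0.3  1.  -1.5] q [ 0.51  0.29  1.61  0.    1.25 -1.5 ]
```

```bash

python3 -m handwheel '{"offset":[[0,0,-0.03],[0,0,-0.03],[0,0,-0.03],[0,0,-0.03],[0,0,-0.03],[0,0,-0.03],[0,0,-0.03],[0,0,-0.03],[0,0,-0.03],[0,0,-0.03]],"roll":[0,0,0,0,0,0,0,0,0,0]}' 72
python3 -m handwheel '{"offset":[[0,0,0.1],[0,0,0.4],[0,0,0.9],[0,0,1.4],[0,0,1.9],[0,0,2.3],[0,-0.3,2.5],[0,-0.8,2.5],[0,-1.6,2.5],[0,-2.4,2.5]],"roll":[0,0,0,0,0,0,-0.2,-0.6,-1.2,-2]}' 
python3 -m handwheel '{"offset":[[-0.2,-1,0],[-0.4,-2,0],[-0.6,-3,0],[-0.8,-4,0],[-1,-5,-0.1],[-1.2,-6,-0.2],[-1.5,-7,-0.3],[-1.7,-8,-0.4],[-1.9,-9,-0.5],[-2.2,-9.8,-0.6]],"roll":[-1,-2,-3,-4,-5,-6,-7,-8,-8.8,-9.3]}' 
python3 g.py .4536 -.162 .15 .79
```

```text
t: 17.6
tool_pos: [0.5493, 0.3898, 0.0805]
tool_rot: [1.688, 2.65, -0.0]
contact_force: [0.2, 0.2, 0.1]
opening: 0.0719
t: 18.6
tool_pos: [0.5483, 0.2913, 0.1789]
tool_rot: [-1.961, -2.453, 0.004]
contact_force: [-0.8, -0.8, 0.4]
opening: 0.0722
t: 19.6
tool_pos: [0.459, -0.1007, 0.1549]
tool_rot: [-2.882, -1.248, 0.003]
contact_force: [0.6, -0.7, 0.1]
opening: 0.0721
t 19.6 pos [ 0.459  -0.1007  0.1549] jaw 0.817 tilt z [-0.002  0.    -1.   ] open 0.0721 F [ 0.6 -0.7  0.1] q [-0.37 -0.27  2.04 -0.    1.37 -1.19]
units [-0.14 -1.53 -0.12]
roll -0.26
```

```bash

python3 -m handwheel '{"offset":[[-0.05,-0.6,-0.1],[-0.1,-1.1,-0.1],[-0.14,-1.4,-0.1],[-0.14,-1.53,-0.1],[-0.14,-1.53,-0.1],[-0.14,-1.53,-0.1],[-0.14,-1.53,-0.1],[-0.14,-1.53,-0.1],[-0.14,-1.53,-0.1],[-0.14,-1.53,-0.1]],"roll":[-0.1,-0.2,-0.26,-0.26,-0.26,-0.26,-0.26,-0.26,-0.26,-0.26]}' 60
python3 - <<'E'
from h import *
c=ctrl.get_image("wrist"); im=c["img"][:,:,::-1].copy()
uv=proj(c,[[.4536,-.162,.03]])[0]
hsv=cv2.cvtColor(c["img"],cv2.COLOR_RGB2HSV); print(uv,hsv[int(uv[1])-40:int(uv[1])+41:8,int(uv[0])].tolist())
for p in proj(c,pts("small_carton",.4536,-.162,0,-.78)[4:]): cv2.circle(im,tuple(int(v) for v in p),2,(0,255,0),-1)
cv2.imwrite("pics/w6.png",cv2.resize(im[60:300,110:410],None,fx=2,fy=2))
E
python3 g.py .4536 -.162 .008 .79
```

```text
t: 20.6
tool_pos: [0.4558, -0.1591, 0.1526]
tool_rot: [2.895, 1.219, 0.0]
contact_force: [-0.1, -0.7, 0.4]
opening: 0.0604
[254.74608609 181.02200784] [[27, 27, 93], [0, 94, 19], [5, 112, 25], [3, 122, 23], [173, 100, 23], [15, 132, 62], [11, 135, 32], [6, 116, 33], [9, 116, 22], [21, 27, 94], [24, 28, 90]]
t 20.65 pos [ 0.4558 -0.1592  0.1525] jaw 0.797 tilt z [ 0.  0. -1.] open 0.0597 F [0.5 0.  0.3] q [-0.49 -0.24  2.02  0.    1.36 -1.29]
units [-0.05 -0.07 -3.61]
roll -0.07
```

View pics/w6.png

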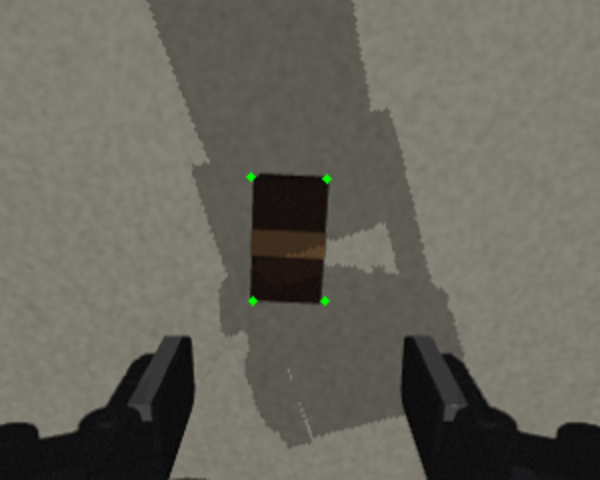

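The lid corners read (254,174), (329,179), (323,303), (251,300) in the crop, about 2–3° off the predicted yaw. Working out the pose from them.

```bash
python3 - <<'E'
from h import *
c=ctrl.get_image("wrist")
q=np.array([back(c,(u/2+110-.25,v/2+60-.25),.03)[:2] for u,v in((254,174),(329,179),(323,303),(251,300))])
v=(q[0]+q[1])-(q[2]+q[3]); w=q[1]+q[2]-q[0]-q[3]
print(q.mean(0),"long yaw",np.arctan2(v[1],v[0]),"len",np.hypot(*v)/2,"wid",np.hypot(*w)/2,"wid-yaw",np.arctan2(w[1],w[0]))
E
```

```text
[ 0.45279275 -0.16187387] long yaw 2.3285938892019478 len 0.06673819301767053 wid 0.037815999897300376 wid-yaw 0.7416415371012139
```

```bash

python3 -m handwheel '{"offset":[[-0.07,-0.07,-0.2],[-0.07,-0.07,-0.6],[-0.07,-0.07,-1.1],[-0.07,-0.07,-1.6],[-0.07,-0.07,-2.1],[-0.07,-0.07,-2.6],[-0.07,-0.07,-3],[-0.07,-0.07,-3.3],[-0.07,-0.07,-3.5],[-0.07,-0.07,-3.6]],"roll":[-0.2,-0.4,-0.45,-0.45,-0.45,-0.45,-0.45,-0.45,-0.45,-0.45]}' 
python3 -m handwheel '{"offset":[[0,0,0],[0,0,0],[0,0,0],[0,0,0],[0,0,0],[0,0,0],[0,0,0],[0,0,0],[0,0,0],[0,0,0]],"roll":[0,0,0,0,0,0,0,0,0,0]}' 20 35
python3 g.py
```

```text
t: 21.7
tool_pos: [0.4525, -0.1621, 0.0077]
tool_rot: [-2.923, -1.149, 0.001]
contact_force: [-0.2, -0.4, -0.6]
opening: 0.0604
t: 22.7
tool_pos: [0.4533, -0.1624, 0.009]
tool_rot: [2.923, 1.15, 0.001]
contact_force: [-0.1, 0.5, 5.3]
opening: 0.0375
t 22.7 pos [ 0.4533 -0.1624  0.009 ] jaw 0.75 tilt z [ 0.001 -0.    -1.   ] open 0.0375 F [-0.1  0.5  5.3] q [-0.5  -0.03  2.1  -0.    1.07 -1.25]
```

```bash

python3 -m handwheel '{"offset":[[0,0,0.1],[0,0,0.4],[0,0,0.9],[0,0,1.5],[0,0,2.1],[0,0.1,2.7],[0,0.4,3.2],[0.1,0.9,3.6],[0.2,1.6,3.9],[0.3,2.4,4]],"roll":[0,0,0,0,0,0,0.2,0.6,1.2,2]}' 
python3 -m handwheel '{"offset":[[0.2,1,0],[0.3,2,0],[0.5,3,0],[0.7,4,0],[0.9,5,0],[1.1,6,0],[1.3,7,0],[1.5,8,0],[1.7,9,0],[1.85,9.9,0]],"roll":[0.9,1.8,2.7,3.6,4.5,5.4,6.3,7.2,8.1,8.8]}' 
python3 -m handwheel '{"offset":[[0.1,0.7,0],[0.2,1.2,0],[0.24,1.5,0],[0.24,1.52,0],[0.24,1.52,0],[0.24,1.52,0],[0.24,1.52,0],[0.24,1.52,0],[0.24,1.52,0],[0.24,1.52,0]],"roll":[0.6,1,1.2,1.2,1.2,1.2,1.2,1.2,1.2,1.2]}' 
python3 g.py 0.549 .3905 .115 2.007
python3 - <<'E'
from h import *
d=ctrl.get_image("wrist"); im=d["img"][:,:,::-1].copy(); o=ctrl.get_obs()["tool_pos"]
for P in (pts("medium_carton",.5488,.3905,.07,.436),pts("large_carton",.5483,.391,.03,.436),pts("oblong",.5483,.391,0,.436)):
    for p in proj(d,P[4:]): cv2.circle(im,tuple(int(v) for v in p),2,(0,255,0),-1)
for p in proj(d,pts("small_carton",o[0],o[1],o[2]-.009,.436)[4:]): cv2.circle(im,tuple(int(v) for v in p),2,(0,0,255),-1)
cv2.imwrite("pics/w7.png",cv2.resize(im[80:350,100:400],None,fx=2,fy=2))
E
```

```text
t: 23.7
tool_pos: [0.4656, -0.0659, 0.1709]
tool_rot: [2.784, 1.45, 0.004]
contact_force: [0.6, 1.0, -1.5]
opening: 0.0373
t: 24.7
tool_pos: [0.5387, 0.3317, 0.1687]
tool_rot: [-1.847, -2.541, 0.0]
contact_force: [0.4, -0.0, -0.9]
opening: 0.0373
t: 25.7
tool_pos: [0.5485, 0.3904, 0.1686]
tool_rot: [1.69, 2.648, 0.0]
contact_force: [0.4, 0.5, -2.1]
opening: 0.0376
t 25.7 pos [0.5485 0.3904 0.1686] jaw 2.006 tilt z [ 0.  0. -1.] open 0.0376 F [ 0.4  0.5 -2.1] q [ 0.51  0.21  1.55  0.    1.38 -1.5 ]
units [ 0.01  0.   -1.34]
roll 0.01
```

View pics/w7.png

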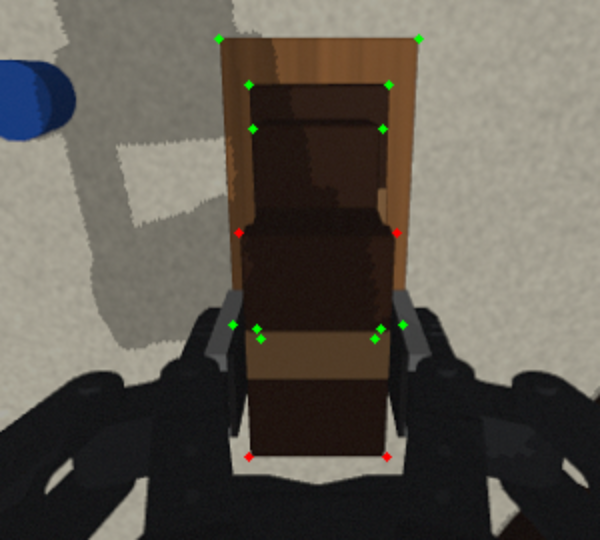

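All layers match their predicted corners to about 2 mm: stand (219,39), L (249,85), M (252,125) against 129, and S (239,233). Placing S.

```bash

python3 -m handwheel '{"offset":[[0,0,-0.2],[0,0,-0.5],[0,0,-0.8],[0,0,-1],[0,0,-1.15],[0,0,-1.25],[0,0,-1.32],[0,0,-1.34],[0,0,-1.36],[0,0,-1.37]],"roll":[0,0,0,0,0,0,0,0,0,0]}' 
python3 g.py
python3 -m handwheel '{"offset":[[0,0,0],[0,0,0],[0,0,0],[0,0,0],[0,0,0],[0,0,0],[0,0,0],[0,0,0],[0,0,0],[0,0,0]],"roll":[0,0,0,0,0,0,0,0,0,0]}' 62
python3 -m handwheel '{"offset":[[0,0,0.1],[0,0,0.3],[0,0,0.7],[0,0,1.2],[0,0,1.7],[0,-0.2,2],[0,-0.6,2.1],[0.2,-1.3,2.1],[0.4,-2.1,2.1],[0.6,-3,2.1]],"roll":[0,0,0,0,0,0,0,0,0,0]}' 
python3 g.py .6181 -.0023 .15
```

```text
t: 26.75
tool_pos: [0.5487, 0.3908, 0.1142]
tool_rot: [1.689, 2.648, 0.001]
contact_force: [-0.2, -0.5, -0.5]
opening: 0.0373
t 26.75 pos [0.5487 0.3908 0.1142] jaw 2.006 tilt z [ 0.001  0.    -1.   ] open 0.0373 F [-0.2 -0.5 -0.5] q [ 0.51  0.26  1.59 -0.    1.3  -1.5 ]
t: 27.75
tool_pos: [0.5485, 0.3906, 0.1137]
tool_rot: [1.689, 2.649, -0.0]
contact_force: [-0.4, -0.0, 0.8]
opening: 0.0619
t: 28.75
tool_pos: [0.572, 0.2686, 0.1971]
tool_rot: [-1.688, -2.649, 0.002]
contact_force: [0.7, -0.5, 0.7]
opening: 0.0619
t 28.75 pos [0.572  0.2686 0.1971] jaw 2.007 tilt z [-0.001 -0.001 -1.   ] open 0.0619 F [ 0.7 -0.5  0.7] q [ 0.32  0.09  1.63 -0.    1.42 -1.69]
units [ 1.15 -6.77 -1.18]
```

Now the large tin. The purple tin stands beyond it in +x, so the jaws should run along y (jaw 1.571, roll −4.16), opened to 85.

```bash

python3 -m handwheel '{"offset":[[0.1,-0.8,0],[0.2,-1.6,0],[0.4,-2.5,0],[0.6,-3.4,0],[0.7,-4.3,0],[0.9,-5.1,-0.3],[1,-5.9,-0.6],[1.1,-6.5,-0.9],[1.15,-6.77,-1.1],[1.15,-6.77,-1.1]],"roll":[-0.4,-0.8,-1.3,-1.8,-2.3,-2.8,-3.3,-3.8,-4.16,-4.16]}' 85
python3 - <<'E'
from h import *
t=ctrl.get_image("top");s=ctrl.get_image("scene"); o=[]
st=[("oblong",.5483,.391,0),("large_carton",.5483,.391,.03),("medium_carton",.549,.3902,.07),("small_carton",.5487,.3906,.104)]
for c,(u,v) in ((t,(118,215)),(s,(378,275))):
    im=c["img"][:,:,::-1].copy(); k=5; r=38
    x=cv2.resize(im[v-r:v+r,u-r:u+r],None,fx=k,fy=k); x=np.clip(x*1.8,0,255).astype(np.uint8)
    for nm,a,b,z in st:
        q=((proj(c,pts(nm,a,b,z,.436)[4:])+.5-[u-r,v-r])*k).astype(int)
        cv2.polylines(x,[q.reshape(-1,1,2)],True,(0,255,0),1)
    o.append(x)
cv2.imwrite("pics/chk2.png",np.hstack(o))
c=ctrl.get_image("wrist"); im=c["img"][:,:,::-1].copy()
for p in proj(c,pts("large_tin",.6181,-.0025,0,0)[48:]): cv2.circle(im,tuple(int(v) for v in p),1,(0,255,0),-1)
cv2.imwrite("pics/w8.png",im)
E
python3 g.py .6181 -.0025 .012 1.571
```

```text
t: 29.75
tool_pos: [0.617, -0.0017, 0.1516]
tool_rot: [-2.223, -2.216, 0.004]
contact_force: [-0.9, 1.0, -0.3]
opening: 0.085
t 29.9 pos [6.184e-01 6.000e-04 1.542e-01] jaw 1.572 tilt z [ 0.  0. -1.] open 0.0848 F [0.  0.6 0.5] q [-0.12  0.09  1.7   0.    1.35 -1.69]
units [-0.01 -0.08 -3.55]
roll -0.01
```

View pics/chk2.png

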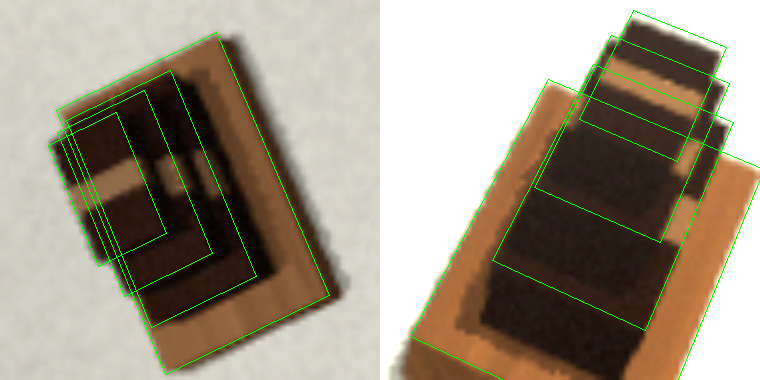

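View pics/w8.png

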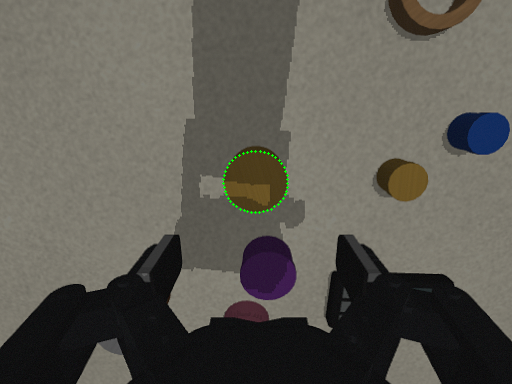

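The carton pile matches its outlines in both views. The brass tin's lid matches the predicted circle at (255,182). Going down.

```bash

python3 -m handwheel '{"offset":[[0,-0.08,-0.2],[0,-0.08,-0.6],[0,-0.08,-1.1],[0,-0.08,-1.6],[0,-0.08,-2.1],[0,-0.08,-2.6],[0,-0.08,-3],[0,-0.08,-3.3],[0,-0.08,-3.5],[0,-0.08,-3.55]],"roll":[0,0,0,0,0,0,0,0,0,0]}' 
python3 -m handwheel '{"offset":[[0,0,0],[0,0,0],[0,0,0],[0,0,0],[0,0,0],[0,0,0],[0,0,0],[0,0,0],[0,0,0],[0,0,0]],"roll":[0,0,0,0,0,0,0,0,0,0]}' 45 40
python3 g.py .5673 -.368 .135
```

```text
t: 30.9
tool_pos: [0.6179, -0.0032, 0.0106]
tool_rot: [-2.221, -2.22, 0.001]
contact_force: [-0.5, 1.1, -0.5]
opening: 0.0852
t: 31.9
tool_pos: [0.6194, -0.0036, 0.0129]
tool_rot: [2.221, 2.22, 0.002]
contact_force: [-0.5, 0.6, 5.6]
opening: 0.0629
t 31.9 pos [ 0.6194 -0.0036  0.0129] jaw 1.57 tilt z [ 0.002 -0.    -1.   ] open 0.0629 F [-0.5  0.6  5.6] q [-0.13  0.26  1.77 -0.    1.11 -1.7 ]
units [-1.3  -9.11  3.05]
```

```bash

python3 -m handwheel '{"offset":[[0,0,0.1],[0,0,0.4],[0,0,0.9],[0,0,1.4],[0,0,1.9],[0,-0.1,2.4],[0,-0.4,2.8],[-0.1,-0.8,3],[-0.2,-1.4,3],[-0.3,-2,3]],"roll":[0,0,0,0,0,0,0,0,0,0]}' 
python3 -m handwheel '{"offset":[[-0.1,-0.8,0],[-0.3,-1.6,0],[-0.4,-2.4,0],[-0.5,-3.2,0],[-0.6,-4.1,0],[-0.7,-5,0],[-0.8,-5.8,0],[-0.9,-6.5,0],[-1,-7,0],[-1,-7.11,0]],"roll":[0,0,0,0,0,0,0,0,0,0]}' 
python3 - <<'E'
from h import *
c=ctrl.get_image("wrist"); im=c["img"][:,:,::-1].copy(); o=ctrl.get_obs()["tool_pos"]
for p in proj(c,pts("round",.5673,-.368,0,0)[48:]): cv2.circle(im,tuple(int(v) for v in p),1,(0,255,0),-1)
for p in proj(c,pts("large_tin",o[0],o[1],o[2]-.0129,0)[48:]): cv2.circle(im,tuple(int(v) for v in p),1,(0,0,255),-1)
cv2.imwrite("pics/w9.png",im)
E
python3 g.py .5673 -.368 .059
```

```text
t: 32.9
tool_pos: [0.6056, -0.085, 0.1316]
tool_rot: [-2.222, -2.221, 0.001]
contact_force: [1.4, 0.1, -2.2]
opening: 0.0625
t: 33.9
tool_pos: [0.5649, -0.3703, 0.1311]
tool_rot: [-2.225, -2.217, 0.001]
contact_force: [-0.4, 0.4, -1.4]
opening: 0.0626
t 33.95 pos [ 0.5654 -0.3695  0.1311] jaw 1.568 tilt z [-0.001  0.001 -1.   ] open 0.063 F [ 0.5  0.1 -2.2] q [-0.69  0.24  1.57 -0.    1.33 -2.26]
units [ 0.05  0.04 -1.8 ]
```

View pics/w9.png

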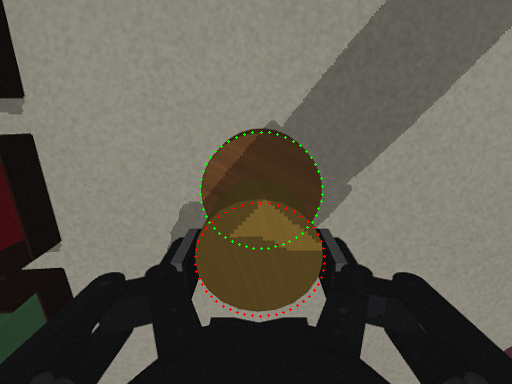

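The tin is held concentric to ~2 mm at (260,258), and the stand's circle matches at (262,190). Lowering.

```bash

python3 -m handwheel '{"offset":[[0.05,0.04,-0.2],[0.05,0.04,-0.5],[0.05,0.04,-0.8],[0.05,0.04,-1.1],[0.05,0.04,-1.35],[0.05,0.04,-1.55],[0.05,0.04,-1.7],[0.05,0.04,-1.77],[0.05,0.04,-1.8],[0.05,0.04,-1.81]],"roll":[0,0,0,0,0,0,0,0,0,0]}' 
python3 g.py
python3 -m handwheel '{"offset":[[0,0,-0.02],[0,0,-0.02],[0,0,-0.02],[0,0,-0.02],[0,0,-0.02],[0,0,-0.02],[0,0,-0.02],[0,0,-0.02],[0,0,-0.02],[0,0,-0.02]],"roll":[0,0,0,0,0,0,0,0,0,0]}' 85
python3 -m handwheel '{"offset":[[0,0,0.1],[0,0,0.4],[0,0,0.9],[0,0,1.4],[0,0,1.9],[0,0,2.4],[0,0,2.7],[0,0.3,2.8],[0,0.8,2.8],[0,1.5,2.8]],"roll":[0,0,0,0,0,0,0,0,0,0]}' 
python3 g.py .6208 .1555 .15
```

```text
t: 34.95
tool_pos: [0.5687, -0.3664, 0.0597]
tool_rot: [2.221, 2.22, 0.0]
contact_force: [-0.2, 0.2, -1.1]
opening: 0.0626
t 34.95 pos [ 0.5687 -0.3664  0.0597] jaw 1.57 tilt z [ 0.001 -0.    -1.   ] open 0.0626 F [-0.2  0.2 -1.1] q [-0.68  0.32  1.61  0.    1.21 -2.25]
t: 35.95
tool_pos: [0.5685, -0.3662, 0.0585]
tool_rot: [-2.222, -2.221, -0.0]
contact_force: [0.1, 0.0, -0.1]
opening: 0.0849
t: 36.95
tool_pos: [0.5678, -0.3045, 0.1692]
tool_rot: [-2.221, -2.219, 0.0]
contact_force: [0.6, -0.1, 0.6]
opening: 0.0855
t 36.95 pos [ 0.5678 -0.3045  0.1692] jaw 1.569 tilt z [-0.002  0.001 -1.   ] open 0.0855 F [ 0.6 -0.1  0.6] q [-0.61  0.14  1.62  0.    1.38 -2.18]
units [ 1.33 11.5  -0.48]
```

```bash

python3 -m handwheel '{"offset":[[0.1,0.8,0],[0.2,1.7,0],[0.3,2.7,0],[0.4,3.7,0],[0.5,4.7,0],[0.6,5.7,0],[0.7,6.7,0],[0.8,7.7,0],[0.9,8.7,0],[1,9.5,0]],"roll":[0,0,0,0,0,0,0,0,0,0]}' 60
python3 -m handwheel '{"offset":[[0.1,0.7,-0.1],[0.2,1.3,-0.2],[0.3,1.7,-0.3],[0.33,1.95,-0.4],[0.33,2,-0.5],[0.33,2,-0.5],[0.33,2,-0.5],[0.33,2,-0.5],[0.33,2,-0.5],[0.33,2,-0.5]],"roll":[0,0,0,0,0,0,0,0,0,0]}' 
python3 - <<'E'
from h import *
c=ctrl.get_image("wrist"); im=c["img"][:,:,::-1].copy()
for p in proj(c,pts("small_tin",.6208,.1555,0,0)[48:]): cv2.circle(im,tuple(int(v) for v in p),1,(0,255,0),-1)
cv2.imwrite("pics/w10.png",im)
s=ctrl.get_image("scene"); t=ctrl.get_image("top"); o=[]
for c in (t,s):
    u,v=proj(c,[[.5673,-.368,.06]])[0].astype(int); k=6;r=30
    x=cv2.resize(c["img"][v-r:v+r,u-r:u+r,::-1],None,fx=k,fy=k); x=np.clip(x*1.5,0,255).astype(np.uint8)
    for nm,z in(("round",0),("large_tin",.045)):
        q=((proj(c,pts(nm,.5675,-.3675,z,0)[48:])+.5-[u-r,v-r])*k).astype(int)
        cv2.polylines(x,[q.reshape(-1,1,2)],True,(0,255,0),1)
    o.append(x)
cv2.imwrite("pics/chk3.png",np.hstack(o))
E
python3 g.py .6208 .1555 .009 1.571
```

```text
t: 37.95
tool_pos: [0.6064, 0.0775, 0.1687]
tool_rot: [-2.218, -2.221, 0.003]
contact_force: [0.6, -0.1, -0.0]
opening: 0.0599
t: 38.95
tool_pos: [0.6219, 0.1533, 0.1509]
tool_rot: [2.222, 2.22, 0.001]
contact_force: [-0.3, 0.4, -0.2]
opening: 0.0602
t 39.1 pos [0.6217 0.1537 0.1507] jaw 1.57 tilt z [ 0.  0. -1.] open 0.06 F [-0.6 -0.5  0.5] q [ 0.13  0.15  1.65  0.    1.35 -1.44]
units [-0.02  0.05 -3.54]
roll 0.01
```

View pics/w10.png

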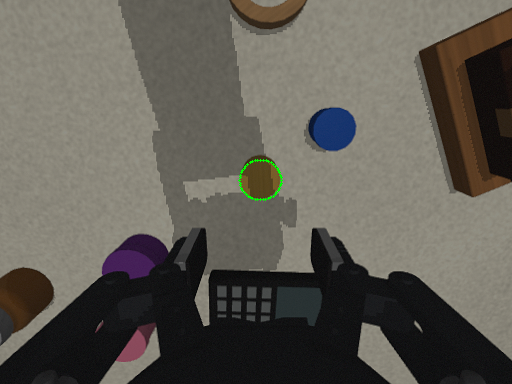

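View pics/chk3.png

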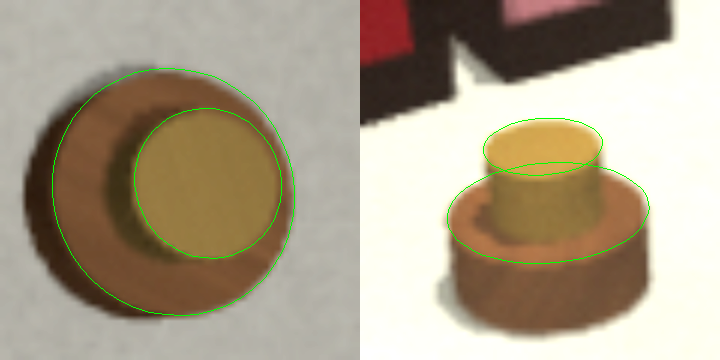

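The large tin matches its outline on the stand. The small brass tin's lid matches at (260,180), and the blue one at (332,129) is clear of the fingers.

```bash

python3 -m handwheel '{"offset":[[-0.02,0.05,-0.2],[-0.02,0.05,-0.6],[-0.02,0.05,-1.1],[-0.02,0.05,-1.6],[-0.02,0.05,-2.1],[-0.02,0.05,-2.6],[-0.02,0.05,-3],[-0.02,0.05,-3.3],[-0.02,0.05,-3.5],[-0.02,0.05,-3.54]],"roll":[0,0,0,0,0,0,0,0,0,0]}' 
python3 -m handwheel '{"offset":[[0,0,0],[0,0,0],[0,0,0],[0,0,0],[0,0,0],[0,0,0],[0,0,0],[0,0,0],[0,0,0],[0,0,0]],"roll":[0,0,0,0,0,0,0,0,0,0]}' 25 35
python3 g.py .5675 -.3675 .15
```

```text
t: 40.1
tool_pos: [0.6202, 0.1558, 0.0076]
tool_rot: [-2.221, -2.22, 0.002]
contact_force: [-0.4, -0.0, -0.7]
opening: 0.0597
t: 41.1
tool_pos: [0.6215, 0.1559, 0.0098]
tool_rot: [2.221, 2.221, 0.002]
contact_force: [0.2, 0.2, 5.1]
opening: 0.0407
t 41.1 pos [0.6215 0.1559 0.0098] jaw 1.57 tilt z [ 0.001  0.    -1.   ] open 0.0407 F [0.2 0.2 5.1] q [ 0.13  0.31  1.72 -0.    1.11 -1.44]
units [ -1.35 -13.09   3.51]
```

```bash

python3 -m handwheel '{"offset":[[0,0,0.1],[0,0,0.4],[0,0,0.9],[0,0,1.5],[0,0,2.1],[0,-0.1,2.7],[0,-0.4,3.2],[0,-0.9,3.6],[-0.1,-1.5,3.9],[-0.2,-2.2,4]],"roll":[0,0,0,0,0,0,0,0,0,0]}' 
python3 -m handwheel '{"offset":[[-0.1,-0.9,0],[-0.2,-1.8,0],[-0.3,-2.7,0],[-0.4,-3.6,0],[-0.5,-4.5,0],[-0.6,-5.4,0],[-0.7,-6.3,0],[-0.8,-7.2,0],[-0.9,-8.1,0],[-1,-9,0]],"roll":[0,0,0,0,0,0,0,0,0,0]}' 
python3 -m handwheel '{"offset":[[-0.05,-0.8,0],[-0.1,-1.4,0],[-0.14,-1.8,0],[-0.15,-1.89,0],[-0.15,-1.89,0],[-0.15,-1.89,0],[-0.15,-1.89,0],[-0.15,-1.89,0],[-0.15,-1.89,0],[-0.15,-1.89,0]],"roll":[0,0,0,0,0,0,0,0,0,0]}' 
python3 - <<'E'
from h import *
c=ctrl.get_image("wrist"); im=c["img"][:,:,::-1].copy(); o=ctrl.get_obs()["tool_pos"]
for p in proj(c,pts("large_tin",.5675,-.3675,.045,0)[48:]): cv2.circle(im,tuple(int(v) for v in p),1,(0,255,0),-1)
for p in proj(c,pts("small_tin",o[0],o[1],o[2]-.0098,0)[48:]): cv2.circle(im,tuple(int(v) for v in p),1,(0,0,255),-1)
cv2.imwrite("pics/w11.png",cv2.resize(im[80:340,120:400],None,fx=2,fy=2))
E
python3 g.py .5675 -.3675 .096 1.571
```

```text
t: 42.1
tool_pos: [0.6134, 0.0674, 0.1713]
tool_rot: [2.219, 2.221, 0.003]
contact_force: [-0.0, -1.2, -0.4]
opening: 0.0409
t: 43.1
tool_pos: [0.5722, -0.2934, 0.1691]
tool_rot: [-2.222, -2.221, -0.0]
contact_force: [-0.1, -0.1, -1.2]
opening: 0.041
t: 44.1
tool_pos: [0.567, -0.3675, 0.169]
tool_rot: [2.221, 2.221, 0.0]
contact_force: [0.2, 0.4, -0.8]
opening: 0.0407
t 44.15 pos [ 0.5669 -0.3675  0.1689] jaw 1.571 tilt z [-0.  0. -1.] open 0.0405 F [ 0.5 -0.8 -0.9] q [-0.69  0.21  1.54  0.    1.39 -2.26]
units [ 0.01  0.   -1.82]
roll 0.0
```

View pics/w11.png

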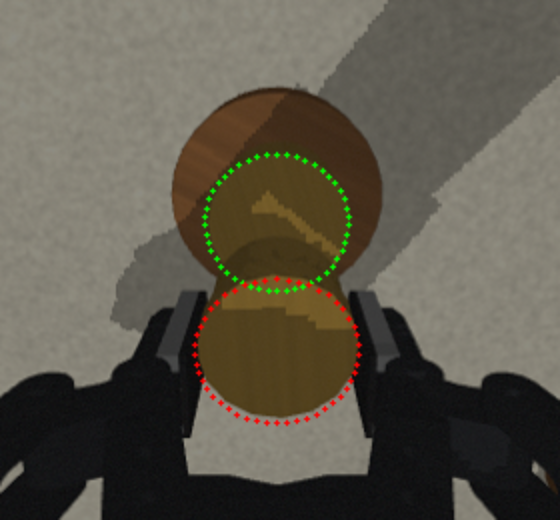

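The small tin, red circle at (278,350), and the large tin below it, green at (278,222), both match within ~1–2 mm. Lowering.

```bash

python3 -m handwheel '{"offset":[[0.02,0,-0.2],[0.02,0,-0.5],[0.02,0,-0.8],[0.02,0,-1.1],[0.02,0,-1.35],[0.02,0,-1.55],[0.02,0,-1.7],[0.02,0,-1.78],[0.02,0,-1.82],[0.02,0,-1.84]],"roll":[0,0,0,0,0,0,0,0,0,0]}' 
python3 g.py
python3 -m handwheel '{"offset":[[0,0,0],[0,0,0],[0,0,0],[0,0,0],[0,0,0],[0,0,0],[0,0,0],[0,0,0],[0,0,0],[0,0,0]],"roll":[0,0,0,0,0,0,0,0,0,0]}' 62
python3 -m handwheel '{"offset":[[0,0,0.1],[0,0,0.3],[0,0,0.7],[0,0,1.2],[0,0,1.7],[0,0.2,2],[0,0.8,2.1],[0,1.5,2.1],[0,2.2,2.1],[0,3,2.1]],"roll":[0,0,0,0,0,0,0,0,0,0]}' 
python3 -m handwheel '{"offset":[[0,0.8,0],[0,1.6,0],[0,2.3,0],[0,2.7,0],[0,3,0],[0,3,0],[0,3,0],[0,3,0],[0,3,0],[0,3,0]],"roll":[0,0,0,0,0,0,0,0,0,0]}' 
python3 - <<'E'
from h import *
s=ctrl.get_image("scene"); t=ctrl.get_image("top"); o=[]
for c in (t,s):
    u,v=proj(c,[[.5673,-.368,.06]])[0].astype(int); k=6;r=32
    x=cv2.resize(c["img"][v-r:v+r,u-r:u+r,::-1],None,fx=k,fy=k); x=np.clip(x*1.5,0,255).astype(np.uint8)
    for nm,z in(("round",0),("large_tin",.045),("small_tin",.085)):
        q=((proj(c,pts(nm,.5675,-.3675,z,0)[48:])+.5-[u-r,v-r])*k).astype(int)
        cv2.polylines(x,[q.reshape(-1,1,2)],True,(0,255,0),1)
    o.append(x)
cv2.imwrite("pics/chk4.png",np.hstack(o))
cv2.imwrite("pics/t4.png",cv2.resize(t["img"][:,:,::-1],None,fx=1.5,fy=1.5))
E
```

```text
t: 45.15
tool_pos: [0.5679, -0.3679, 0.0956]
tool_rot: [2.221, 2.221, 0.0]
contact_force: [-0.1, 0.7, -0.8]
opening: 0.0406
t 45.15 pos [ 0.5679 -0.3679  0.0956] jaw 1.57 tilt z [ 0.001 -0.    -1.   ] open 0.0406 F [-0.1  0.7 -0.8] q [-0.68  0.28  1.59 -0.    1.27 -2.26]
t: 46.15
tool_pos: [0.5677, -0.3678, 0.0953]
tool_rot: [-2.222, -2.221, 0.0]
contact_force: [-0.0, 0.2, 0.3]
opening: 0.0621
t: 47.15
tool_pos: [0.5676, -0.2466, 0.1803]
tool_rot: [2.222, 2.22, 0.001]
contact_force: [1.0, 0.2, -0.6]
opening: 0.0621
t: 48.15
tool_pos: [0.5676, -0.1285, 0.1792]
tool_rot: [-2.223, -2.22, 0.0]
contact_force: [-0.2, -1.2, 0.3]
opening: 0.0621
```

View pics/chk4.png

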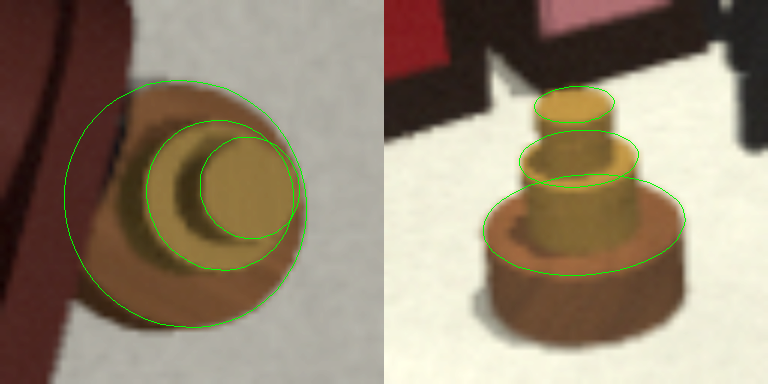

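View pics/t4.png

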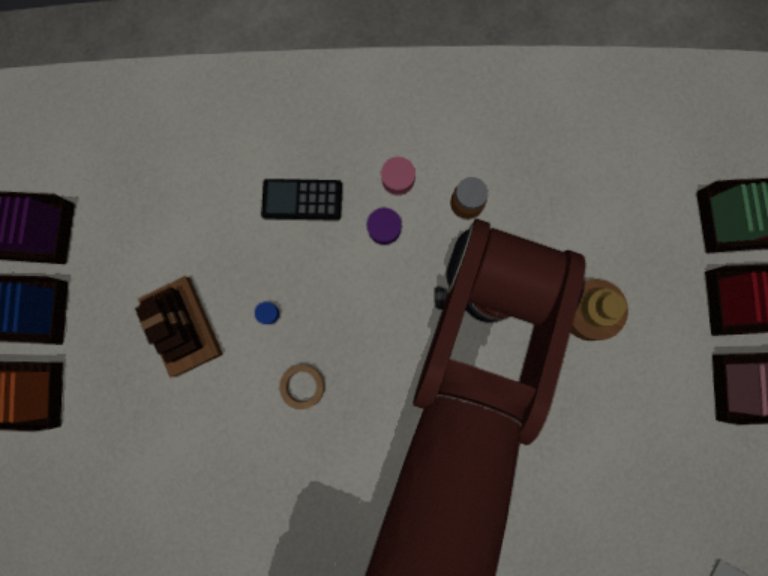

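Both piles match their outlines. The tape (302,386), terminal (302,199) and jar (470,197) are where they started. The gripper is clear of everything, so I'm handing in.

```bash
python3 - <<'E'
from station import ctrl
print(ctrl.finish_job())
E
```

```text
the job is handed in; nothing more can be done
None
```

Both piles are built and the job is handed in, at about 48 s of the 138 s allowed. The large, medium and small cartons are on the oblong stand. The large and small brass tins are on the round stand.

- **Piles:** My last picture checks showed the outlines within about 2 mm of target. I compared the cartons in the top and scene views after the last carton went on. For the tins, the arm hid part of the round stand in the top view, so the scene view carries that check.
- **Bystanders:** The tape roll, jar, card terminal and the blue, purple and pink look-alikes were where they started in the final top view.
- **Forces:** The largest reading printed was about 6 N, as the jaws closed on each item.
- **Disagreements:** The small carton's angle was 2–3° off my first estimate, so I corrected it before gripping. The medium carton sat 1–2 mm off lengthwise in the grip, and I only partly corrected that (about 1 mm) when placing it. No check failed.

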